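# Index the die turret and unscrew the red head

### The job

Turn the die turret until the red-banded head clicks in at the front, over the white arrow on the base; then unscrew that head, take it out and stand it upright in the empty grey tray for cleaning, setting it down gently without dropping it. Leave the turret clicked in with the empty socket at the front, and do not disturb the white rinse bottle, the white screw pot or the dark red card box.

Things in the scene. Friction and masses are not known exactly. Their poses are not given: they have to be found in the camera images.
- turret_base: Green base plate, 230 x 190 x 16 mm, fixed to the table. Origin on the turret's upright axis at table height; its -x axis points to the front position, marked by a white arrow on the plate (within 15 degrees of straight toward the robot). A small grey detent housing, 54 mm high, stands on its far (+x) edge.
- turret: Grey drum, 166 mm across, 89 mm high, turning about the base's upright axis. Origin on that axis at table height, z up; -x points to the red head's station: it is at the front when the x axes of turret and turret_base agree. It starts 40 to 86 degrees counter-clockwise of that, seen from above. Blue and yellow heads of the same shape stand 90 degrees either side of the red, a black plug opposite.
- turret_knob (a point): Centre of the orange bar knob on the turret's column, 166 mm above the table; it turns with the turret. The bar is 68 mm long along the turret's y axis, 16 mm wide along its x axis and 36 mm high, free all round. Turning takes about 0.1 N m, passing or leaving a detent about 0.2 N m.
- socket (a point): Centre of the mouth of the red head's socket (aluminium collar 58 mm across): 65 mm from the turret axis, 85 mm above the table; axes as turret. The socket leans outward 35 degrees from the vertical: its axis is (-sin35, 0, cos35) in the turret frame.
- front (a point): Point fixed to the base where the centre of the socket's mouth comes to lie when the red head is clicked in at the front. The spring detent there draws the turret in over the last 3 degrees or so.
- red_head_mid (a point): Red-banded die head: black ribbed cylinder 43 mm across, red band and top, 104 mm long, about 0.18 kg. z runs along it from shank foot to top. This point is on its axis, 72 mm above the foot, 36 mm out of the socket mouth, in the middle of the part to grip (50 to 96 mm above the foot). Below 36 mm it is a steel shank 30 mm across with two lugs.
- red_head_foot (a point): Centre of the flat foot of the head's shank (30 mm across), 35.5 mm inside the socket at the start; it can stand on it. Quick thread: counter-clockwise, seen from the head's top, it rises 2.6 mm per radian; after about 130 degrees the lugs meet a stop. There, and up to 10 degrees before, it pulls straight out along its axis; before that the thread holds it.
- clean_tray: Empty open grey tray, 150 x 150 mm, walls 22 mm high and 4 mm thick, floor 4 mm thick, fixed to the table. Origin at the centre of its underside.
- bottle_rinse: White square rinse bottle, 66 x 65 x 150 mm, standing; a bystander. Origin at the centre of its underside.
- pot_3: Small white screw pot, 41 mm across, 34 mm high; a bystander. Origin at the centre of its underside.
- box_ring: Dark red lidded card box, 50 x 70 x 27 mm; a bystander. Origin at the centre of its underside.
Things that resemble listed ones, but are neither listed nor needed, are in the scene too. What is shaped like the part that bears red_head_mid but purple is not meant.

How it is judged:
On the way, in this order (a step that is already met when the one before it is completed fails the run):
1. the turret is clicked in with the red head at the front (socket within 7 mm of its front place), the head still screwed in (horizontal distance between socket and front below 0.007 m and distance between red_head_foot and socket below 0.04 m and angle between the y axis of red_head_foot and the y axis of turret, either way round below 0.5 rad), for 0.2 s.
2. the red head is unscrewed and out of its socket (its foot over 12 mm higher than the mouth), the turret still at the front (horizontal distance between socket and front below 0.007 m and distance between red_head_foot and socket above 0.015 m and z of red_head_foot in the frame of socket above 0.012 m), for 0.1 s.
At the end, for the whole second after the job is handed in: the red head stands upright (within 7 degrees) and still on its foot on the tray's floor, the centre of its foot within 60 mm of the tray's middle lines, and the turret's empty socket is at the front, within 7 mm (x of red_head_foot in the frame of clean_tray between -0.06 and 0.06 m and y of red_head_foot in the frame of clean_tray between -0.06 and 0.06 m and height (world z) of red_head_foot below 0.01 m and height (world z) of red_head_mid above 0.06 m and angle between red_head_mid's own z axis and vertical below 0.12 rad and linear speed of red_head below 0.02 m/s and horizontal distance between socket and front below 0.007 m); the robot touches nothing.
It fails at once if the red head is dropped (falls free of the fingers by more than about 6 mm) (linear speed of red_head above 0.35 m/s and contact force between the fingers and red_head below 0.3 N).
It fails at once if the rinse bottle, screw pot or card box is moved more than 20 mm (distance of any of bottle_rinse, pot_3, box_ring from where it was at the start of the episode above 0.02 m).
It also fails if it takes over 61 s, if anything falls off the work surface, if the arm or the gripper's body presses on something with over 40 N, if the wrist force passes 120 N, or if a joint passes its speed limit or range.

### The arm

A 6-joint arm with a two-finger parallel gripper is mounted at the origin on a cart in front of the work surface, level with it; the furniture and walls round the work are solid. World frame = base frame: x ahead of the robot, y to its left, z up, the work surface at z = 0. Lengths are in m, angles in rad, forces in N, time in s.
With the tool pointing down it reaches from about 0.3 to 0.825 m from the base axis. Payload 5.4 kg.
Tool frame: the origin (TCP) lies midway between the tips of the shut fingers; the grasp point (between the pads) lies 19 mm behind it; z points along the fingers, y is the line along which they close (so a half turn about z gives the same grasp; the last joint's range is limited). The gripper opens to 92 mm and grips with 3 to 60 N. Pads are 20 mm wide; open, the fingers measure 128 mm over their backs; the gripper's body (75 mm by 189 mm) begins 69 mm behind the grasp point.
Start: joints at [0.99, 0.158, 1.597, -0, 1.386, -0.21], TCP at [0.208, 0.536, 0.215] pointing down, gripper open.
Joint ranges: [-2.91, 2.91], [-0.94, 2.29], [0.18, 2.7], [-1.29, 4.43], [0.17, 2.64], [-3, 3]. Speed limits (rad/s): [2.57, 2.57, 3.14, 3.14, 3.14, 3.14].

### API

Orientations are given as a unit quaternion [x, y, z, w].
In Python, from station import bot gives the robot as it stands.
- The arm moves only by the tool carry_out, never from a script. Its argument "commands" is text: rows parted by semicolons, each of 5 numbers parted by spaces: the shift along the tool's x, y, z in m, then the turn about the tool's z in degrees, then the opening, from 0 (shut) to 1 (fully open). A call has 1 to 8 rows; each row shifts and turns the commanded pose from where the row before left it, along the tool's axes as they then stand; what a row does not reach is not made up. A row lasts 1/8 s, in which the tool goes at most 62.5 mm and 10.7 degrees, less where a joint would pass 70% of its speed; a pose out of reach is approached as far as the arm can. A call with a gripper value outside its range is refused whole. The fingers move at their own pace and stop on an object; the grip force is fixed at half the most. Time passes only in rows, so rows that do not move let the fingers close. It gives the time, the measured TCP pose, the force, the opening and the grip force at its end, in the units of the state.
- bot.get_state(): the state, without advancing time (a new reading comes with each control period).
- bot.snapshot(name): name is "side" or "top" or "wrist"; returns a dict with "img" (400x640x3 uint8, red, green, blue), "camera_matrix" (3x3 intrinsics, pixels), "dist_coeffs" ([k1, k2, p1, p2, k3] as OpenCV has them; the pictures are not rectified), "R" (3x3) and "t" (3): a world point X has camera coordinates R X + t. Camera axes: x right, y down, z forward; pixel columns grow to the right and rows downward; lengths in m; the calibration is good to about 2 mm. A picture is of the moment at which its call begins. There is no depth.
- bot.sign_off(): hands the job in; it is judged then, once.
The state is a dict: "time": time; "joints": joint angles; "dq": joint speeds; "joint_torque": joint torques, N m; "ee_pos": TCP position; "eef_rot": TCP orientation; "wrist_force": force on the tool from outside, world axes, zero at the start; "torque": the same for the moment, N m; "opening": opening from 0.0 (shut) to 1.0 (fully open); "gripper_force": force on a finger pad.
Only numpy, scipy, OpenCV 4.12 (cv2) and the standard library are available. Lean on these libraries where they do the work, as an engineer would, in place of code of your own. Each camera call takes 0.05 s, during which the arm holds its last target. There are 200 camera calls.

## Working session

There is one attempt and no reset: what is moved stays moved. The work goes in short steps, Python scripts to look and compute and a tool call to move; the robot and the scene stay as the last step left them, time stands still between calls to the robot, and variables do not carry over. Pictures are saved under pics/ and viewed, at most 12 in all, crops included, and the job is handed in when it is done.

Besides the shell and the picture viewer there is one more tool, called after "Emit:" by a JSON object that holds its "fn" and its "kwargs", one argument or row to a line. carry_out: Moves the arm, as the interface text tells. Its arguments: {"type":"object","properties":{"commands":{"type":"string"}},"required":["commands"]}

```bash
ls; mkdir -p pics; cat > h.py <<'E'
import numpy as np, cv2
from station import bot
from scipy.spatial.transform import Rotation as R
def snap(n,f,crop=None,scale=1):
    s=bot.snapshot(n); im=s["img"][:,:,::-1].copy()
    np.savez('pics/'+f+'.npz',K=s["camera_matrix"],d=s["dist_coeffs"],R=s["R"],t=s["t"],img=im)
    cv2.imwrite('pics/'+f+'.png',im); return s
def ray(f,u,v):
    s=np.load('pics/'+f+'.npz'); p=cv2.undistortPoints(np.array([[[u,v]]],float),s['K'],s['d'])[0,0]
    d=s['R'].T@np.array([p[0],p[1],1]); o=-s['R'].T@s['t']; return o,d/np.linalg.norm(d)
def atz(f,u,v,z):
    o,d=ray(f,u,v); return o+d*(z-o[2])/d[2]
def tri(*obs):
    A=np.zeros((3,3));b=np.zeros(3);L=[]
    for f,u,v in obs:
        o,d=ray(f,u,v);P=np.eye(3)-np.outer(d,d);A+=P;b+=P@o;L.append((o,P))
    x=np.linalg.solve(A,b);return x,[float(np.linalg.norm(P@(x-o))) for o,P in L]
def proj(f,X):
    s=np.load('pics/'+f+'.npz');return cv2.projectPoints(np.array(X,float).reshape(-1,1,3),cv2.Rodrigues(s['R'])[0],s['t'],s['K'],s['d'])[0][:,0]
E
python3 - <<'E'
from h import *
for n in("top","side","wrist"): snap(n,n+'0')
a=[cv2.imread(f'pics/{n}0.png') for n in("top","side","wrist")]
cv2.imwrite('pics/tw.png',cv2.resize(np.vstack([a[0],a[2]]),(480,600)))
s=bot.get_state();print(s)
for n in("top","side","wrist"):
    q=np.load(f'pics/{n}0.npz');print(n,-q['R'].T@q['t'],q['R'][2],q['K'][0,0])
E
```

```text
pics
{'time': 0.15, 'joints': array([ 9.89896458e-01,  1.58924221e-01,  1.59792170e+00,  6.88570331e-06,
        1.38624154e+00, -2.10141027e-01]), 'dq': array([ 0.00050418, -0.00264072, -0.00273233,  0.0007425 ,  0.00159675,
        0.00051605]), 'joint_torque': array([-7.95985416e-04, -3.85918379e+01, -3.22434390e+01,  6.99790218e-02,
        3.51634284e-02, -4.67574557e-05]), 'ee_pos': array([0.2080997 , 0.53549515, 0.21384457]), 'eef_rot': array([ 1.84320039e-01,  9.82865995e-01, -6.88397131e-04, -2.91088569e-04]), 'wrist_force': array([-0.05400944, -0.15267523,  0.86756992]), 'torque': array([-0.01095581, -0.00051831, -0.01887348]), 'gripper_force': 0.0, 'opening': 0.9930133434144274}
top [ 0.3976964  -0.05065095  1.21800451] [ 0.13116583  0.01491486 -0.99124824] 449.4595054130865
side [ 0.03069303 -0.83723685  0.88536414] [ 0.43425129  0.65779357 -0.61541322] 429.9319619658853
wrist [0.14227215 0.56220066 0.38315685] [ 0.2320362  -0.09169037 -0.968376  ] 309.10753716460545
```

View pics/top0.png

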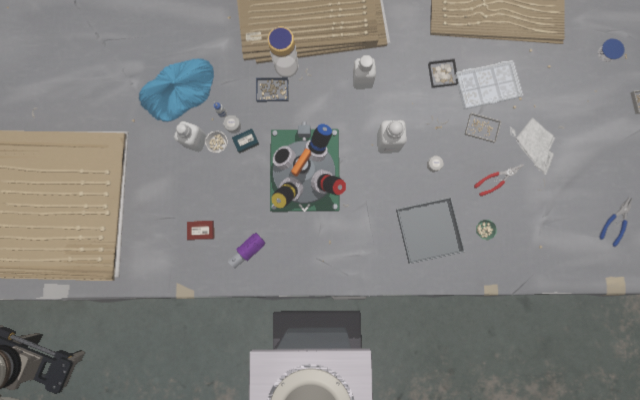

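View pics/side0.png

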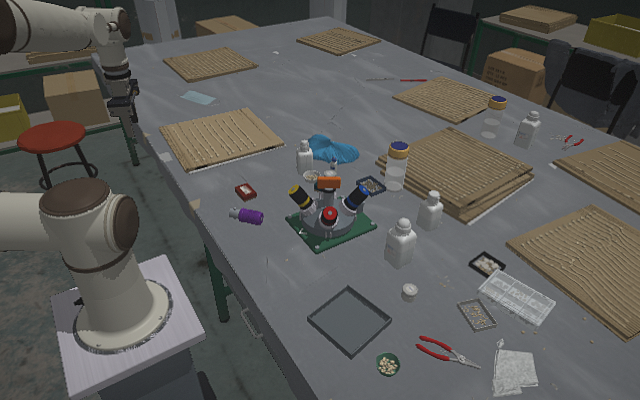

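The top view shows the turret at (305,170), with the red head at (335,186), blue at (321,136), yellow at (282,200), the arrow at (305,208) and the tray at (430,230). The bystanders are the bottle (393,134), the pot (435,163) and the box (200,230).
Possible mix-ups for the red head are the purple lying head at (250,250), blue at (321,136) and yellow at (282,200). I choose the one with the red band at (335,186) and will check it in a close crop.

```bash
python3 - <<'E'
from h import *
a=cv2.imread('pics/top0.png')[115:215,260:350];b=cv2.imread('pics/side0.png')[165:255,280:385]
a=cv2.resize(a,None,fx=4.5,fy=4.5,interpolation=3);a=a[:, :400]
b=cv2.resize(b,None,fx=3.8,fy=3.8,interpolation=3)
c=np.zeros((450,800,3),np.uint8);c[:450,:400]=a[:450];c[:b.shape[0],400:400+b.shape[1]]=b[:,:400];cv2.imwrite('pics/c1.png',c)
E
```

```text
(no output)
```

View pics/c1.png

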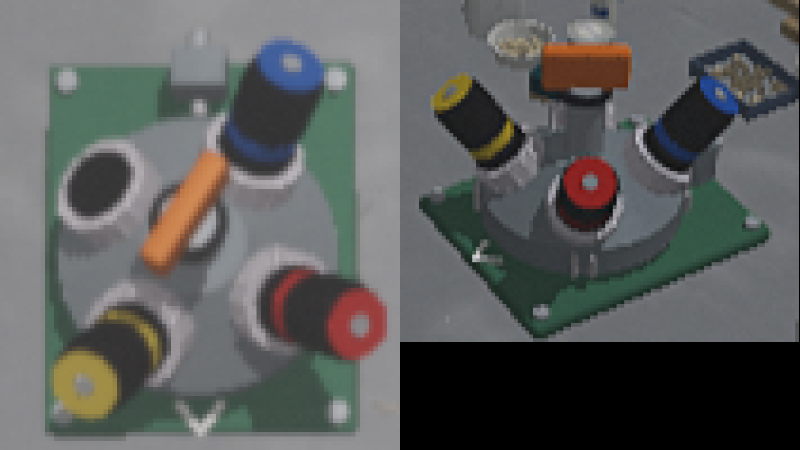

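The crop confirms the red-banded head: its top centre is at (360,325) in the top crop and (590,182) in the side crop. The knob bar runs from (215,155) to (152,265), and the arrow tip is at (203,434).

```bash
cat >> h.py <<'E'
T=lambda u,v:('top0',260+u/4.5,115+v/4.5)
S=lambda u,v:('side0',280+(u-400)/3.8,165+v/3.8)
E
python3 - <<'E'
from h import *
np.set_printoptions(precision=4,suppress=True)
for n,a,b in [('red',(360,325),(590,182)),('blue',(291,63),(721,94)),('yel',(85,384),(457,92)),('arrowtip',(203,434),(472,258)),('screwFR',(338,411),(541,312)),('screwBR',(346,80),(753,222))]:
    print(n,*tri(T(*a),S(*b)))
for n,p in [('FL',(62,411)),('FR',(338,411)),('BL',(67,80)),('arrow',(203,434))]: print(n,atz(*T(*p),.018))
print('knob ends',atz(*T(220,155),.184),atz(*T(152,265),.184))
for c in [(397,208),(450,199),(463,252),(408,263)]: print('tray',atz('top0',*c,.022))
for n,c,z in [('bottle',(396,124),.15),('pot',(435,163),.034),('box',(200,230),.027)]: print(n,atz('top0',*c,z))
E
```

```text
red [ 0.5626 -0.0826  0.1375] [0.0010118534924403492, 0.0010118534924405368]
blue [ 0.7087 -0.0474  0.139 ] [0.0013996861942892165, 0.0013996861942893366]
yel [0.5344 0.0651 0.1376] [0.0031628854426871034, 0.0031628854426871446]
arrowtip [0.5159 0.0089 0.0164] [0.0003519494928476608, 0.00035194949284772465]
screwFR [ 0.5291 -0.072   0.0161] [0.000747361908846213, 0.0007473619088461321]
screwBR [ 0.7299 -0.0797  0.0222] [0.0001449211769912581, 0.00014492117699103907]
FL [0.5303 0.0932 0.018 ]
FR [ 0.5282 -0.0717  0.018 ]
BL [0.7337 0.0906 0.018 ]
arrow [0.5154 0.009  0.018 ]
knob ends [ 0.6456 -0.0092  0.184 ] [0.5877 0.0267 0.184 ]
tray [ 0.5211 -0.2365  0.022 ]
tray [ 0.5434 -0.3783  0.022 ]
tray [ 0.4028 -0.4053  0.022 ]
tray [ 0.3758 -0.2604  0.022 ]
bottle [ 0.714  -0.2211  0.15  ]
pot [ 0.6393 -0.3399  0.034 ]
box [0.4687 0.2884 0.027 ]
```

Emit:
{"fn": "carry_out", "kwargs": {
  "commands": "0 0.06 0 0 1;0 0.06 0 0 1;0 0.06 0 0 1;0 0.06 0 0 1;0 0.06 0 0 1;0 0.04 0 0 1"
}}

```text
time: 0.9
ee_pos: [0.3195, 0.8187, 0.212]
eef_rot: [0.184, 0.983, 0.005, 0.001]
wrist_force: [28.1, 63.4, 68.6]
opening: 1.0
gripper_force: 0.0
```

Emit:
{"fn": "carry_out", "kwargs": {
  "commands": "0 0 0 0 1;0 0 0 0 1"
}}

```text
time: 1.15
ee_pos: [0.3196, 0.8189, 0.2158]
eef_rot: [0.184, 0.983, 0.007, 0.002]
wrist_force: [0.0, 1.7, 2.9]
opening: 1.0
gripper_force: 0.0
```

Emit:
{"fn": "carry_out", "kwargs": {
  "commands": "0 0.03 0 0 1;0 0.03 0 0 1;0 0.03 0 0 1;0 0.03 0 0 1"
}}

```text
time: 1.65
ee_pos: [0.3305, 0.8472, 0.1959]
eef_rot: [0.184, 0.982, 0.045, 0.009]
wrist_force: [1.5, 0.0, -0.5]
opening: 0.999
gripper_force: 0.0
```

Emit:
{"fn": "carry_out", "kwargs": {
  "commands": "0 0.05 0 0 1;0 0.05 0 0 1;0 0.05 0 0 1;0 0.05 0 0 1;0 0.05 0 0 1;0 0.05 0 0 1"
}}

```text
time: 2.4
ee_pos: [0.3545, 0.9095, 0.1942]
eef_rot: [0.182, 0.972, 0.143, 0.027]
wrist_force: [-0.3, 1.1, -0.5]
opening: 1.002
gripper_force: 0.0
```

```bash
python3 -c "
from h import *
s=bot.get_state();print(s['time'],s['joints'].round(3),s['ee_pos'].round(3),R.from_quat(s['eef_rot']).as_matrix().round(3))"
```

```text
2.4 [ 1.063  1.183  0.183  0.039  1.485 -0.135] [0.354 0.91  0.194] [[-0.932  0.347  0.105]
 [ 0.362  0.892  0.269]
 [-0.     0.289 -0.957]]
```

Emit:
{"fn": "carry_out", "kwargs": {
  "commands": "0 -0.03 0 0 1;0 -0.05 0 0 1;0 -0.05 0 0 1;0 -0.03 0 0 1"
}}

```text
time: 2.9
ee_pos: [0.3032, 0.7772, 0.1523]
eef_rot: [0.182, 0.973, 0.142, 0.027]
wrist_force: [0.7, 0.8, 0.4]
opening: 1.0
gripper_force: 0.0
```

Emit:
{"fn": "carry_out", "kwargs": {
  "commands": "0 -0.03 -0.02 0 1;0 -0.05 -0.033 0 1;0 -0.05 -0.033 0 1;0 -0.05 -0.033 0 1;0 -0.05 -0.033 0 1;0 -0.05 -0.033 0 1;0 -0.05 -0.033 0 1;0 -0.04 -0.02 0 1"
}}

```text
time: 3.9
ee_pos: [0.1512, 0.3846, 0.2779]
eef_rot: [0.182, 0.972, 0.145, 0.029]
wrist_force: [0.5, 0.7, 1.1]
opening: 1.0
gripper_force: 0.0
```

```bash
python3 -c "
from h import *
s=bot.get_state();print(s['time'],s['joints'].round(3),s['ee_pos'].round(3),s['eef_rot'].round(3))"
```

```text
3.9 [ 0.813 -0.623  2.151  0.111  1.338 -0.399] [0.151 0.385 0.278] [0.182 0.972 0.145 0.029]
```

Emit:
{"fn": "carry_out", "kwargs": {
  "commands": "0 -0.04 -0.012 0 1;0 -0.04 -0.012 0 1;0 -0.04 -0.012 0 1;0 -0.04 -0.012 0 1;0 -0.04 -0.012 0 1;0 -0.04 -0.012 0 1"
}}

```text
time: 4.65
ee_pos: [0.1085, 0.2716, 0.3011]
eef_rot: [0.183, 0.979, 0.09, 0.018]
wrist_force: [-0.1, 0.2, 0.3]
opening: 1.001
gripper_force: 0.0
```

```bash
python3 -c "
from h import *
s=bot.get_state();print(s['time'],s['joints'].round(3),s['ee_pos'].round(3),s['eef_rot'].round(3),R.from_quat(s['eef_rot']).as_matrix()[:,2].round(3))"
```

```text
4.65 [ 0.653 -0.944  2.243  0.094  1.683 -0.53 ] [0.108 0.272 0.301] [0.183 0.979 0.09  0.018] [ 0.069  0.17  -0.983]
```

Emit:
{"fn": "carry_out", "kwargs": {
  "commands": "0 0 0.03 0 1;0 0 0.04 0 1;0 0 0.04 0 1;0 0 0.03 0 1;0 -0.03 0 0 1;0 -0.03 0 0 1;0 -0.03 0 0 1;0 -0.03 0 0 1"
}}

```text
time: 5.65
ee_pos: [0.1029, 0.2546, 0.1337]
eef_rot: [0.184, 0.981, 0.058, 0.011]
wrist_force: [1.0, 0.6, 1.4]
opening: 1.001
gripper_force: 0.0
```

```bash
python3 -c "
from h import *
s=bot.get_state();print(s['time'],s['joints'].round(3),s['ee_pos'].round(3),s['eef_rot'].round(3),R.from_quat(s['eef_rot']).as_matrix().round(3))"
```

```text
5.65 [ 0.654 -0.944  2.559  0.061  1.426 -0.553] [0.103 0.255 0.134] [0.184 0.981 0.058 0.011] [[-0.932  0.359  0.043]
 [ 0.362  0.926  0.11 ]
 [-0.     0.118 -0.993]]
```

Emit:
{"fn": "carry_out", "kwargs": {
  "commands": "0 -0.03 0 0 1;0 -0.03 0 0 1;0 -0.03 0 0 1"
}}

```text
time: 6.02
ee_pos: [0.0959, 0.2337, 0.1139]
eef_rot: [0.184, 0.983, 0.028, 0.004]
wrist_force: [-0.1, -0.4, 0.3]
opening: 1.001
gripper_force: 0.0
```

```bash
python3 -c "
from h import *
s=bot.get_state();print(s['time'],s['joints'].round(3),s['ee_pos'].round(3),s['eef_rot'].round(3),R.from_quat(s['eef_rot']).as_matrix().round(3))"
```

```text
6.025 [ 0.639 -0.943  2.594  0.033  1.444 -0.565] [0.096 0.234 0.114] [0.184 0.983 0.028 0.004] [[-0.932  0.361  0.018]
 [ 0.362  0.931  0.054]
 [ 0.003  0.057 -0.998]]
```

Emit:
{"fn": "carry_out", "kwargs": {
  "commands": "0 -0.03 0 0 1;0 -0.025 0 0 1;0 0 0 0 1"
}}

```text
time: 6.4
ee_pos: [0.0923, 0.2214, 0.1043]
eef_rot: [0.184, 0.983, 0.011, -0.0]
wrist_force: [0.0, 0.3, -0.1]
opening: 0.998
gripper_force: 0.0
```

```bash
cat >> h.py <<'E'
def st():
    s=bot.get_state();M=R.from_quat(s['eef_rot']).as_matrix()
    print('t',round(s['time'],2),'J',s['joints'].round(3),'\nP',s['ee_pos'].round(4),'F',s['wrist_force'].round(1),'op',round(s['opening'],3),'gf',round(float(s['gripper_force']),1),'\nM',M.round(3).tolist(),'yaw_y',np.degrees(np.arctan2(M[1,1],M[0,1])).round(1))
    return s,M
def to(X):
    s,M=st();print('shift',(M.T@(np.array(X)-s['ee_pos'])).round(4))
E
python3 -c "
from h import *
to([.62,.009,.27])"
```

```text
t 6.4 J [ 0.629 -0.943  2.612  0.015  1.457 -0.573] 
P [0.0923 0.2214 0.1043] F [ 0.   0.3 -0.1] op 0.998 gf 0.0 
M [[-0.932, 0.362, 0.004], [0.362, 0.932, 0.021], [0.004, 0.021, -1.0]] yaw_y 68.8
shift [-0.5681 -0.0033 -0.1682]
```

Emit:
{"fn": "carry_out", "kwargs": {
  "commands": "0 0 -0.05 0 1;0 0 -0.06 0 1;-0.04 0 -0.05 5 1;-0.06 0.01 0 6.6 1;-0.06 0 0 0 1;-0.06 0 0 0 1;-0.06 0 0 0 1;-0.03 0 0 0 0.7"
}}

```text
time: 7.4
ee_pos: [0.3681, 0.0785, 0.261]
eef_rot: [0.284, 0.959, 0.008, -0.002]
wrist_force: [0.3, 0.0, 0.1]
opening: 0.913
gripper_force: 0.0
```

```bash
python3 -c "
from h import *
to([.62,.009,.25])"
```

```text
t 7.4 J [-0.129 -0.434  2.038  0.016  1.538 -1.124] 
P [0.3681 0.0785 0.261 ] F [0.3 0.  0.1] op 0.913 gf 0.0 
M [[-0.839, 0.544, 0.001], [0.544, 0.839, 0.016], [0.007, 0.014, -1.0]] yaw_y 57.0
shift [-0.2492  0.0788  0.0103]
```

Emit:
{"fn": "carry_out", "kwargs": {
  "commands": "-0.04 0.014 0 0 0.7;-0.057 0.018 0 0 0.7;-0.057 0.018 0 0 0.7;-0.057 0.018 0 0 0.7;-0.039 0.011 0 0 0.7;0 0 0 0 0.7"
}}

```text
time: 8.15
ee_pos: [0.6204, 0.0104, 0.2588]
eef_rot: [0.283, 0.959, 0.008, -0.002]
wrist_force: [-0.3, 0.3, 0.6]
opening: 0.698
gripper_force: 0.0
```

```bash
python3 -c "
from h import *
to([.62,.009,.15]);snap('wrist','w1');snap('side','s1')
print(proj('w1',[[.62,.009,.184],[.6216,.009,.089]]))
a=cv2.imread('pics/w1.png');b=cv2.imread('pics/s1.png')[130:260,260:420]
b=cv2.resize(b,(320,260),interpolation=3);c=np.zeros((600,640,3),np.uint8);c[:400]=a;c[400:600,:320]=b[:200];
cv2.imwrite('pics/w1c.png',a)"
```

```text
t 8.15 J [-0.186  0.25   1.404  0.016  1.491 -1.184] 
P [0.6204 0.0104 0.2588] F [-0.3  0.3  0.6] op 0.698 gf 0.0 
M [[-0.84, 0.543, -0.0], [0.543, 0.84, 0.016], [0.009, 0.013, -1.0]] yaw_y 57.1
shift [-0.0014 -0.0029  0.1087]
[[318.15672502 215.72247859]
 [318.78059475 193.56162863]]
```

View pics/w1c.png

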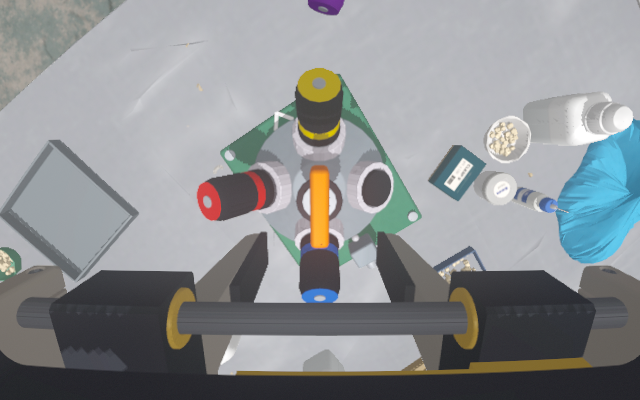

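The wrist view shows the bar knob vertical in the picture, x≈319, from (319,167) to about (320,248). It lies centred and parallel to the pads, with red at (235,195) and yellow at (320,100).

Emit:
{"fn": "carry_out", "kwargs": {
  "commands": "0 0 0.04 0 0.7;0 -0.001 0.04 0 0.7;0 -0.001 0.025 0 0.7;0 0 0 0 0.15;0 0 0 0 0;0 0 0 0 0;0 0 0 0 0"
}}

```text
time: 9.12
ee_pos: [0.6188, 0.0112, 0.1568]
eef_rot: [0.282, 0.959, 0.008, -0.0]
wrist_force: [0.5, -0.2, 0.6]
opening: 0.287
gripper_force: 0.0
```

```bash
python3 -c "
from h import *
st()"
```

```text
t 9.12 J [-0.185  0.314  1.531  0.016  1.297 -1.188] 
P [0.6188 0.0112 0.1568] F [ 0.5 -0.2  0.6] op 0.287 gf 0.0 
M [[-0.84, 0.542, 0.004], [0.542, 0.84, 0.015], [0.005, 0.015, -1.0]] yaw_y 57.2
```

Emit:
{"fn": "carry_out", "kwargs": {
  "commands": "0 0 0 0 0;0 0 0 0 0"
}}

```text
time: 9.38
ee_pos: [0.6181, 0.0108, 0.156]
eef_rot: [0.282, 0.959, 0.007, -0.001]
wrist_force: [-2.1, -1.3, 4.5]
opening: 0.173
gripper_force: 30.0
```

Emit:
{"fn": "carry_out", "kwargs": {
  "commands": "0 0 0 5 0;0 0 0 9 0;0 0 0 9 0;0 0 0 9 0;0 0 0 9 0;0 0 0 8 0;0 0 0 5 0;0 0 0 2 0"
}}

```text
time: 10.38
ee_pos: [0.6181, 0.0104, 0.1559]
eef_rot: [0.699, 0.715, 0.005, -0.004]
wrist_force: [-3.1, -5.0, 4.1]
opening: 0.189
gripper_force: 32.9
```

```bash
python3 -c "
from h import *
s,M=st();print(s['torque']);snap('top','t2');snap('side','s2')
a=cv2.resize(cv2.imread('pics/t2.png')[110:215,260:350],None,fx=4.5,fy=4.5,interpolation=3)
b=cv2.resize(cv2.imread('pics/s2.png')[155:255,280:370],None,fx=4.4,fy=4.4,interpolation=3)
c=np.zeros((480,800,3),np.uint8);c[:472,:400]=a[:472,:400];c[:440,400:796]=b;cv2.imwrite('pics/c2.png',c)"
```

```text
t 10.38 J [-0.186  0.314  1.531  0.014  1.297 -0.211] 
P [0.6181 0.0104 0.1559] F [-3.1 -5.   4.1] op 0.189 gf 32.9 
M [[-0.022, 1.0, 0.001], [1.0, 0.022, 0.014], [0.014, 0.002, -1.0]] yaw_y 1.2
[-1.048491    0.60346892  1.03775586]
```

View pics/c2.png

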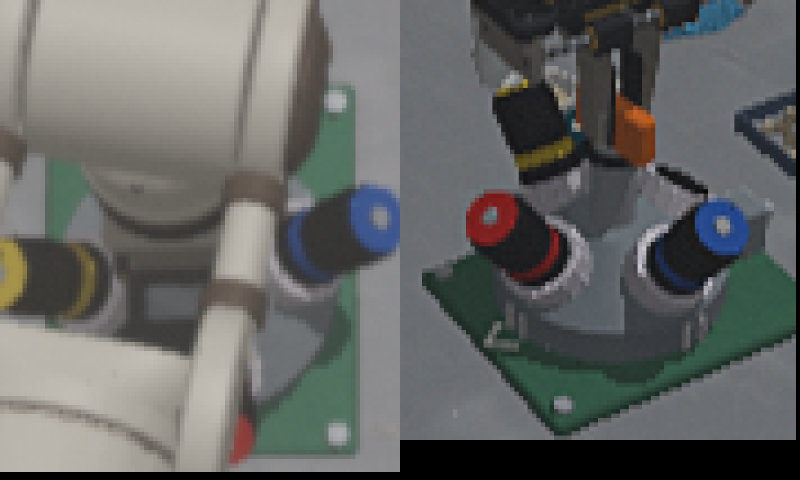

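The side crop shows red at (492,215) and blue at (722,225); in the top crop blue is at (378,215) and yellow at (0,270). The turret lags the tool, so I'm measuring its angle.

```bash
python3 -c "
from h import *
b=tri(('t2',260+378/4.5,110+215/4.5),('s2',280+(722-400)/4.4,155+225/4.4))
y=atz('t2',260+2/4.5,110+270/4.5,.141)
r=atz('s2',280+(492-400)/4.4,155+215/4.4,.141)
print(b,y,r);c=np.array([.6216,.009])
for p in (b[0],y,r): d=p[:2]-c;print(np.degrees(np.arctan2(d[1],d[0])),np.hypot(*d))"
```

```text
(array([ 0.63468175, -0.09337962,  0.13876568]), [0.00045843017930557913, 0.00045843017930589615]) [0.60638498 0.11129628 0.141     ] [ 0.51385094 -0.00972881  0.141     ]
-82.718379916433 0.10321201135275147
98.4598582601551 0.10342159351869681
-170.13943271228965 0.10936465365379393
```

Emit:
{"fn": "carry_out", "kwargs": {
  "commands": "0 0 0 3 0;0 0 0 3 0;0 0 0 0 0"
}}

```text
time: 10.85
ee_pos: [0.6179, 0.0103, 0.1559]
eef_rot: [0.736, 0.677, 0.005, -0.005]
wrist_force: [-2.7, -4.9, 4.4]
opening: 0.174
gripper_force: 29.9
```

```bash
cat >> h.py <<'E'
def find(f,cam):
    # red blob
    s=np.load('pics/'+f+'.npz');h=cv2.cvtColor(s['img'],cv2.COLOR_BGR2HSV)
    return h
E
python3 -c "
from h import *
s,M=st();print(s['torque']);snap('side','s3')
i=np.load('pics/s3.npz')['img'];h=cv2.cvtColor(i,cv2.COLOR_BGR2HSV)
for n,lo,hi in(('red',0,6),('blue',108,122)):
  m=cv2.inRange(h,(lo,130,60),(hi,255,255));m[:175]=0;m[240:]=0;m[:,:285]=0;m[:,370:]=0
  q,l,st_,c=cv2.connectedComponentsWithStats(m);k=1+st_[1:,4].argmax();p=atz('s3',*c[k],.141);d=p[:2]-[.6216,.009];print(n,c[k],st_[k],p,np.degrees(np.arctan2(d[1],d[0])))"
```

```text
t 10.85 J [-0.186  0.314  1.531  0.014  1.297 -0.106] 
P [0.6179 0.0103 0.1559] F [-2.7 -4.9  4.4] op 0.174 gf 29.9 
M [[0.084, 0.996, 0.001], [0.996, -0.084, 0.014], [0.014, -0.0, -1.0]] yaw_y -4.8
[-1.0348353   0.76607315  0.2282508 ]
red [296.25       200.28947368] [291 195  11  12  76] [0.5110687  0.01149385 0.141     ] 178.70749194859664
blue [346.67521368 208.99145299] [341 203  13  13 117] [ 0.61025683 -0.09659848  0.141     ] -96.13108287194969
```

Emit:
{"fn": "carry_out", "kwargs": {
  "commands": "0 0 0 -2 0;0 0 0 -2 0;0 0 0 0 0.4;0 0 0 0 0.6;0 0 0 0 0.6;0 0 0 0 0.6"
}}

```text
time: 11.65
ee_pos: [0.6182, 0.0115, 0.1553]
eef_rot: [0.712, 0.702, 0.006, -0.005]
wrist_force: [0.7, -0.3, -0.6]
opening: 0.581
gripper_force: 0.0
```

```bash
python3 -c "
from h import *
s,M=st();print(s['torque']);snap('side','s4');snap('top','t4')
b=cv2.resize(cv2.imread('pics/s4.png')[155:255,275:370],None,fx=4.2,fy=4.2,interpolation=3)
a=cv2.resize(cv2.imread('pics/t4.png')[110:215,260:350],None,fx=4.2,fy=4.2,interpolation=3)
c=np.zeros((441,780,3),np.uint8);c[:,:378]=a;c[:420,380:380+399]=b;cv2.imwrite('pics/c4.png',c)"
```

```text
t 11.65 J [-0.185  0.315  1.532  0.017  1.296 -0.175] 
P [0.6182 0.0115 0.1553] F [ 0.7 -0.3 -0.6] op 0.581 gf 0.0 
M [[0.014, 1.0, 0.002], [1.0, -0.014, 0.016], [0.016, 0.001, -1.0]] yaw_y -0.8
[-0.11173526  0.08463576 -0.00288837]
```

View pics/c4.png

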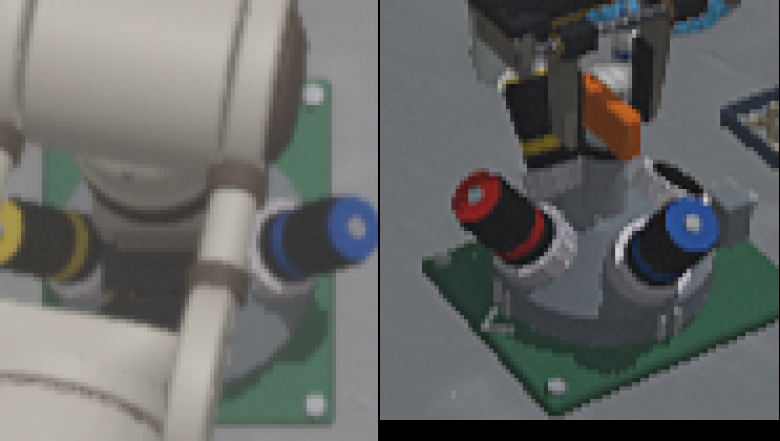

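In the top crop blue is at (357,230) and yellow at about (5,233). In the side crop red is at (475,196), blue at (693,225) and the arrow at (497,320), so red is near the arrow.

```bash
python3 -c "
from h import *
b=tri(('t4',260+357/4.2,110+230/4.2),('s4',275+(693-380)/4.2,155+225/4.2))
y=atz('t4',260+5/4.2,110+233/4.2,.139);r=atz('s4',275+(475-380)/4.2,155+196/4.2,.139)
c=np.array([.6216,.009]);print(b,y,r)
for p in (b[0],y,r): d=p[:2]-c;print(np.degrees(np.arctan2(d[1],d[0])),np.hypot(*d))
l=b[0]-y;print('yaw from blue-yel',np.degrees(np.arctan2(l[0],-l[1])), (b[0]+y)/2)
s,M=st();up=np.array([0,0,.12]);print((M.T@up).round(3))"
```

```text
(array([ 0.61845413, -0.09614404,  0.13837774]), [0.001724989156220758, 0.0017249891562208506]) [0.61800919 0.10983526 0.139     ] [0.51241036 0.00615833 0.139     ]
-91.71375531378631 0.10519108893172467
92.03947654376141 0.10089917309462734
-178.50920868576102 0.10922660689412617
yaw from blue-yel 0.12376532900205076 [0.61823166 0.00684561 0.13868887]
t 11.75 J [-0.185  0.315  1.532  0.017  1.296 -0.175] 
P [0.6182 0.0114 0.1554] F [0.2 0.7 0.3] op 0.599 gf 0.0 
M [[0.014, 1.0, 0.002], [1.0, -0.014, 0.016], [0.016, 0.001, -1.0]] yaw_y -0.8
[ 0.002  0.    -0.12 ]
```

Emit:
{"fn": "carry_out", "kwargs": {
  "commands": "0 0 -0.04 0 0.7;0 0 -0.06 0 0.7;0 0 -0.06 0 0.7;0 0.04 -0.06 0 0.7;0 0.05 -0.03 0 0.7;0 0.05 0 0 0.7;0 0.05 0 0 0.7;0 0.03 0 0 0.7"
}}

```text
time: 12.75
ee_pos: [0.8084, 0.004, 0.3915]
eef_rot: [0.712, 0.702, 0.009, -0.003]
wrist_force: [30.8, -2.5, 27.8]
opening: 0.702
gripper_force: 0.0
```

Emit:
{"fn": "carry_out", "kwargs": {
  "commands": "0 0.04 0 0 0.7;0 0.04 0 0 0.7;0 0.04 0 0 0.7;0 0.04 0 0 0.7;0 0.04 0 0 0.7;0 0.04 0 0 0.7"
}}

```text
time: 13.5
ee_pos: [0.8848, 0.001, 0.3349]
eef_rot: [0.71, 0.699, 0.062, 0.049]
wrist_force: [-0.0, -0.2, -0.5]
opening: 0.701
gripper_force: 0.0
```

```bash
python3 -c "
from h import *
s,M=st();print('tilt',np.degrees(np.arctan2(M[0,2],-M[2,2])),np.degrees(M[1,2]))"
```

```text
t 13.5 J [-0.149  1.006  0.184  0.04   1.798 -0.122] 
P [0.8848 0.001  0.3349] F [-0.  -0.2 -0.5] op 0.701 gf 0.0 
M [[0.014, 0.987, 0.157], [1.0, -0.017, 0.016], [0.019, 0.157, -0.987]] yaw_y -1.0
tilt 9.03935244932936 0.9305149172980954
```

Emit:
{"fn": "carry_out", "kwargs": {
  "commands": "0 0.045 -0.02 0 0.7;0 0.045 -0.02 0 0.7;0 0.045 -0.02 0 0.7;0 0.045 -0.02 0 0.7;0 0.045 -0.02 0 0.7;0 0.045 -0.02 0 0.7"
}}

```text
time: 14.25
ee_pos: [0.9132, -0.0041, 0.417]
eef_rot: [0.702, 0.69, 0.13, 0.117]
wrist_force: [-0.0, -0.1, 0.6]
opening: 0.7
gripper_force: 0.0
```

```bash
cat >> h.py <<'E'
def tl():
    s,M=st();print('tilt',np.degrees(np.arctan2(M[0,2],-M[2,2])).round(2),np.degrees(M[1,2]).round(2))
E
python3 -c "
from h import *
tl()"
```

```text
t 14.25 J [-0.161  0.924  0.184  0.071  1.689 -0.123] 
P [ 0.9132 -0.0041  0.417 ] F [-0.  -0.1  0.6] op 0.7 gf 0.0 
M [[0.013, 0.939, 0.343], [1.0, -0.02, 0.015], [0.021, 0.343, -0.939]] yaw_y -1.2
tilt 20.07 0.87
```

Emit:
{"fn": "carry_out", "kwargs": {
  "commands": "0 0.05 -0.01 0 0.7;0 0.05 -0.01 0 0.7;0 0.05 -0.01 0 0.7;0 0.05 -0.01 0 0.7;0 0.05 -0.01 0 0.7;0 0.05 -0.01 0 0.7"
}}

```text
time: 15.0
ee_pos: [0.9521, -0.0083, 0.4813]
eef_rot: [0.687, 0.674, 0.2, 0.187]
wrist_force: [0.0, -0.4, 0.8]
opening: 0.7
gripper_force: 0.0
```

```bash
python3 -c "
from h import *
tl()"
```

```text
t 15.0 J [-0.17   0.878  0.184  0.102  1.534 -0.126] 
P [ 0.9521 -0.0083  0.4813] F [ 0.  -0.4  0.8] op 0.7 gf 0.0 
M [[0.012, 0.851, 0.526], [1.0, -0.023, 0.013], [0.023, 0.525, -0.851]] yaw_y -1.5
tilt 31.72 0.74
```

Emit:
{"fn": "carry_out", "kwargs": {
  "commands": "0 0.05 -0.01 0 0.7;0 0.035 -0.005 0 0.7;0 0 0 0 0.7"
}}

```text
time: 15.38
ee_pos: [0.9586, -0.0094, 0.5055]
eef_rot: [0.681, 0.668, 0.219, 0.206]
wrist_force: [0.4, -0.1, -0.5]
opening: 0.701
gripper_force: 0.0
```

```bash
python3 -c "
from h import *
tl();to([.481,.008,.189])"
```

```text
t 15.38 J [-0.173  0.86   0.184  0.111  1.498 -0.127] 
P [ 0.9586 -0.0094  0.5055] F [ 0.4 -0.1 -0.5] op 0.701 gf 0.0 
M [[0.012, 0.82, 0.572], [1.0, -0.023, 0.012], [0.023, 0.572, -0.82]] yaw_y -1.6
tilt 34.92 0.69
t 15.38 J [-0.173  0.86   0.184  0.111  1.498 -0.127] 
P [ 0.9586 -0.0094  0.5055] F [ 0.4 -0.1 -0.5] op 0.701 gf 0.0 
M [[0.012, 0.82, 0.572], [1.0, -0.023, 0.012], [0.023, 0.572, -0.82]] yaw_y -1.6
shift [ 0.0043 -0.573  -0.0137]
```

Emit:
{"fn": "carry_out", "kwargs": {
  "commands": "0 -0.03 0 0 0.7;0 -0.055 0 0 0.7;0 -0.06 0 0 0.7;0 -0.06 0 0 0.7;0 -0.06 0 0 0.7;0 -0.06 0 0 0.7;0 -0.06 0 0 0.7;0 -0.06 0 0 0.7"
}}

```text
time: 16.38
ee_pos: [0.6109, 0.0001, 0.2625]
eef_rot: [0.681, 0.668, 0.218, 0.205]
wrist_force: [0.4, 0.4, 0.8]
opening: 0.699
gripper_force: 0.0
```

Emit:
{"fn": "carry_out", "kwargs": {
  "commands": "0.002 -0.06 -0.006 0 0.7;0.002 -0.045 -0.006 0 0.7;0 -0.02 0 0 0.7;0 0 0 0 0.7"
}}

```text
time: 16.88
ee_pos: [0.5023, 0.0068, 0.2014]
eef_rot: [0.681, 0.668, 0.218, 0.204]
wrist_force: [-0.3, -0.5, -0.2]
opening: 0.702
gripper_force: 0.0
```

```bash
python3 -c "
from h import *
tl();to([.481,.008,.189]);snap('wrist','w5')
for k in (0,.0685): print(proj('w5',np.array([.554,.008,.085])+k*np.array([-.574,0,.819])))"
```

```text
t 16.88 J [-0.377 -0.546  2.34   0.313  0.803 -0.513] 
P [0.5023 0.0068 0.2014] F [-0.3 -0.5 -0.2] op 0.702 gf 0.0 
M [[0.012, 0.822, 0.57], [1.0, -0.024, 0.013], [0.024, 0.57, -0.822]] yaw_y -1.7
tilt 34.75 0.73
t 16.88 J [-0.377 -0.546  2.34   0.313  0.803 -0.513] 
P [0.5023 0.0068 0.2014] F [-0.3 -0.5 -0.2] op 0.702 gf 0.0 
M [[0.012, 0.822, 0.57], [1.0, -0.024, 0.013], [0.024, 0.57, -0.822]] yaw_y -1.7
shift [ 0.0006 -0.0246 -0.002 ]
[[298.5752697  200.99266001]]
[[291.61058325 221.08268629]]
```

View pics/w5.png

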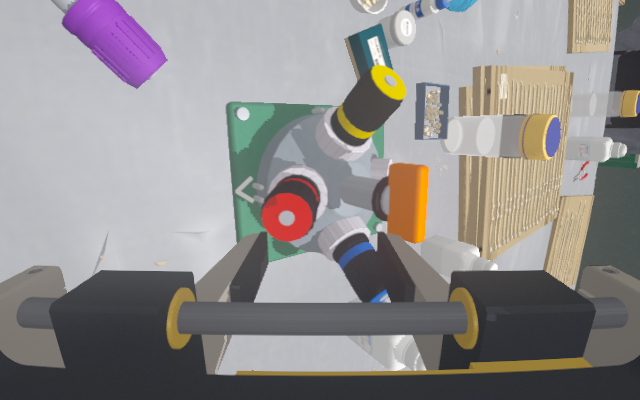

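The wrist view shows the red top centre at (287,218), the collar around (300,190) and the knob at (408,203). I'll triangulate the head top with the side view.

```bash
python3 -c "
from h import *
x,e=tri(('w5',287,218),('s4',297.6,201.7));print(x,e)
s,M=st();g=x-.0325*np.array([-.574,0,.819])
print('rel tool of top',(M.T@(x-s['ee_pos'])).round(4),'of tcp goal',(M.T@(x-.0515*np.array([-.574,0,.819])-s['ee_pos'])).round(4))
c=np.array([.5335,.008,.1145])+.0325*np.array([-.574,0,.819]);print(c,(M.T@(c-s['ee_pos'])).round(4), proj('s4',c),proj('w5',c))"
```

```text
[0.51392868 0.00942204 0.13588989] [0.00030699454395481364, 0.0003069945439548221]
t 16.93 J [-0.377 -0.544  2.337  0.313  0.803 -0.513] 
P [0.5035 0.0065 0.2028] F [0.8 0.6 1. ] op 0.701 gf 0.0 
M [[0.012, 0.82, 0.572], [1.0, -0.023, 0.012], [0.024, 0.571, -0.82]] yaw_y -1.6
rel tool of top [ 0.0015 -0.0297  0.0609] of tcp goal [ 0.0009 -0.0296  0.1124]
[0.514845  0.008     0.1411175] [ 0.0002 -0.026   0.0571] [[298.01603218 200.46787587]] [[291.80752365 221.0484668 ]]
```

Emit:
{"fn": "carry_out", "kwargs": {
  "commands": "0.001 -0.028 0 0 0.7;0 0 0.04 0 0.7;0 0 0.045 0 0.7;0 0 0.023 0 0.7;0 0 0 0 0.5;0 0 0 0 0.3;0 0 0 0 0.3"
}}

```text
time: 17.8
ee_pos: [0.5424, 0.0095, 0.0992]
eef_rot: [0.681, 0.668, 0.219, 0.205]
wrist_force: [-1.8, 0.2, -0.5]
opening: 0.462
gripper_force: 30.0
```

Emit:
{"fn": "carry_out", "kwargs": {
  "commands": "0 0 0 0 0.3;0 0 0 0 0.3"
}}

```text
time: 18.05
ee_pos: [0.5425, 0.0095, 0.099]
eef_rot: [0.681, 0.668, 0.219, 0.206]
wrist_force: [-4.4, 1.0, 5.1]
opening: 0.463
gripper_force: 30.0
```

```bash
python3 -c "
from h import *
tl();s=bot.get_state();print(s['torque'])"
```

```text
t 18.05 J [-0.326 -0.208  2.33   0.437  0.478 -0.642] 
P [0.5425 0.0095 0.099 ] F [-4.4  1.   5.1] op 0.463 gf 30.0 
M [[0.012, 0.82, 0.572], [1.0, -0.023, 0.012], [0.023, 0.572, -0.82]] yaw_y -1.6
tilt 34.92 0.71
[0.03814043 0.50224683 0.12280898]
```

Emit:
{"fn": "carry_out", "kwargs": {
  "commands": "0 0 -0.0003 -6 0.3;0 0 -0.0004 -9 0.3;0 0 -0.0004 -9 0.3;0 0 -0.0004 -9 0.3;0 0 -0.0004 -9 0.3;0 0 -0.0004 -9 0.3;0 0 -0.0004 -9 0.3"
}}

```text
time: 18.92
ee_pos: [0.5414, 0.0096, 0.1016]
eef_rot: [0.254, 0.919, 0.086, 0.288]
wrist_force: [-3.2, 2.0, 5.7]
opening: 0.462
gripper_force: 30.0
```

```bash
python3 -c "
from h import *
tl();s=bot.get_state();print(s['torque'],M if 0 else '')"
```

```text
t 18.93 J [-0.327 -0.219  2.332  0.434  0.485 -1.69 ] 
P [0.5414 0.0096 0.1016] F [-3.2  2.   5.7] op 0.462 gf 30.0 
M [[-0.706, 0.417, 0.573], [0.516, 0.856, 0.013], [-0.486, 0.305, -0.819]] yaw_y 64.1
tilt 34.97 0.73
[0.5308098  0.15136835 0.16124619]
```

Emit:
{"fn": "carry_out", "kwargs": {
  "commands": "0 0 -0.0004 -9 0.3;0 0 -0.0004 -9 0.3;0 0 -0.0004 -9 0.3;0 0 -0.0004 -9 0.3;0 0 -0.0004 -9 0.3;0 0 -0.0004 -9 0.3;0 0 -0.0004 -8 0.3;0 0 -0.0003 -5 0.3"
}}

```text
time: 19.92
ee_pos: [0.5393, 0.0102, 0.1036]
eef_rot: [-0.295, 0.907, -0.086, 0.287]
wrist_force: [1.0, 4.3, 1.1]
opening: 0.459
gripper_force: 30.0
```

```bash
python3 -c "
from h import *
tl();s,M=st();print(s['torque'], M.T@s['torque'],M.T@s['wrist_force']);snap('wrist','w6')
a=cv2.imread('pics/w6.png');cv2.imwrite('pics/w6c.png',cv2.resize(a[60:340,160:460],(600,560),interpolation=3))"
```

```text
t 19.93 J [-0.328 -0.23   2.336  0.43   0.494 -2.853] 
P [0.5393 0.0102 0.1036] F [1.  4.3 1.1] op 0.459 gf 30.0 
M [[-0.66, -0.486, 0.572], [-0.585, 0.811, 0.014], [-0.471, -0.326, -0.82]] yaw_y 121.0
tilt 34.91 0.8
t 19.93 J [-0.328 -0.23   2.336  0.43   0.494 -2.853] 
P [0.5393 0.0102 0.1036] F [1.  4.3 1.1] op 0.459 gf 30.0 
M [[-0.66, -0.486, 0.572], [-0.585, 0.811, 0.014], [-0.471, -0.326, -0.82]] yaw_y 121.0
[ 0.95184473 -0.1242008   0.509108  ] [-0.79554435 -0.72937669  0.12547515] [-3.69561093  2.62972743 -0.29142151]
```

View pics/w6c.png

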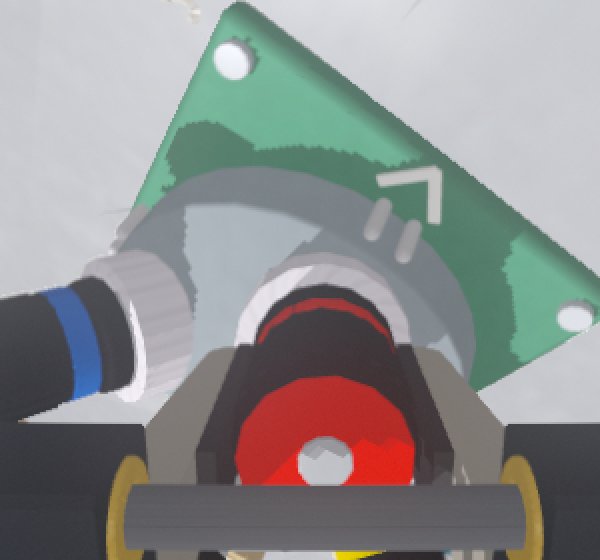

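The wrist crop shows the head gripped at (325,400) and risen from its collar. The drum's two front ribs (393,229) point to the arrow (425,190), so the turret is still at the front.

Emit:
{"fn": "carry_out", "kwargs": {
  "commands": "0 0 0 -2.5 0.3;0 0 -0.002 0 0.3;0 0 -0.003 0 0.3"
}}

```text
time: 20.35
ee_pos: [0.5366, 0.0098, 0.1077]
eef_rot: [-0.313, 0.901, -0.092, 0.286]
wrist_force: [4.8, 3.3, -3.3]
opening: 0.46
gripper_force: 30.0
```

Emit:
{"fn": "carry_out", "kwargs": {
  "commands": "0 0 -0.006 0 0.3;0 0 -0.01 0 0.3;0 0 -0.012 0 0.3;0 0 -0.015 0 0.3;0 0 -0.015 0 0.3;0 0 -0.02 0 0.3;0 0 -0.02 0 0.3;0 0 0 0 0.3"
}}

```text
time: 21.35
ee_pos: [0.4804, 0.0077, 0.1886]
eef_rot: [-0.313, 0.901, -0.093, 0.286]
wrist_force: [-0.0, -0.2, -2.0]
opening: 0.459
gripper_force: 30.0
```

```bash
python3 -c "
from h import *
tl();snap('top','t7');snap('side','s7')
b=cv2.resize(cv2.imread('pics/s7.png')[140:255,260:370],None,fx=3.6,fy=3.6,interpolation=3)
a=cv2.resize(cv2.imread('pics/t7.png')[110:225,260:350],None,fx=3.6,fy=3.6,interpolation=3)
cv2.imwrite('pics/c7.png',np.hstack([a,b]))"
```

```text
t 21.35 J [-0.403 -0.628  2.414  0.33   0.814 -2.805] 
P [0.4804 0.0077 0.1886] F [-0.  -0.2 -2. ] op 0.459 gf 30.0 
M [[-0.64, -0.511, 0.574], [-0.618, 0.786, 0.011], [-0.457, -0.347, -0.819]] yaw_y 123.0
tilt 35.01 0.63
```

View pics/c7.png

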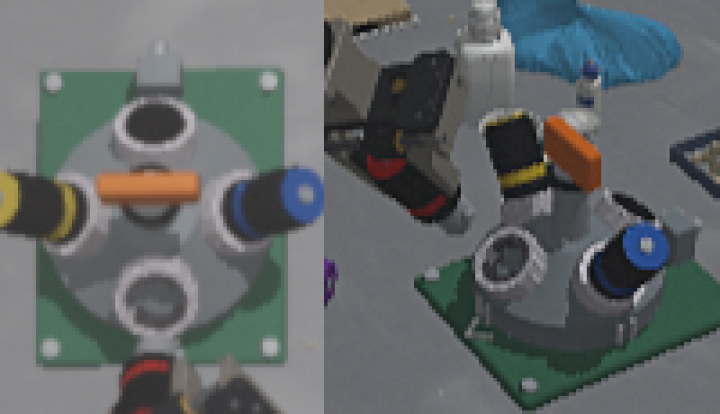

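The crops show the red head in the gripper clear of the turret. The socket at (155,300) in the top crop is empty and at the front, in line with the arrow.

Emit:
{"fn": "carry_out", "kwargs": {
  "commands": "0 0 -0.01 6 0.3;0 0 -0.01 10 0.3;0 0 -0.01 10 0.3;0 0 0 10 0.3;0 0 0 10 0.3;0 0 0 10 0.3;0 0 0 10 0.3;0 0 0 10 0.3"
}}

```text
time: 22.45
ee_pos: [0.4626, 0.0081, 0.2104]
eef_rot: [0.31, 0.903, 0.104, 0.28]
wrist_force: [-0.2, 0.3, -2.5]
opening: 0.46
gripper_force: 30.0
```

```bash
python3 -c "
from h import *
tl();s,M=st();print('-x',(M.T@[-1,0,0]).round(3),'+z',(M.T@[0,0,1]).round(3),'y',(M.T@[0,1,0]).round(3))"
```

```text
t 22.45 J [-0.43  -0.73   2.422  0.32   0.918 -1.465] 
P [0.4626 0.0081 0.2104] F [-0.2  0.3 -2.5] op 0.46 gf 30.0 
M [[-0.651, 0.502, 0.569], [0.618, 0.786, 0.014], [-0.44, 0.361, -0.822]] yaw_y 57.4
tilt 34.69 0.78
t 22.45 J [-0.43  -0.73   2.422  0.32   0.918 -1.465] 
P [0.4626 0.0081 0.2104] F [-0.2  0.3 -2.5] op 0.46 gf 30.0 
M [[-0.651, 0.502, 0.569], [0.618, 0.786, 0.014], [-0.44, 0.361, -0.822]] yaw_y 57.4
-x [ 0.651 -0.502 -0.569] +z [-0.44   0.361 -0.822] y [0.618 0.786 0.014]
```

Emit:
{"fn": "carry_out", "kwargs": {
  "commands": "0.024 -0.018 -0.024 0 0.3;0.026 -0.020 -0.026 0 0.3;0.026 -0.020 -0.026 0 0.3;0.026 -0.020 -0.026 0 0.3;0.026 -0.020 -0.025 0 0.3;0.026 -0.020 -0.025 0 0.3"
}}

```text
time: 23.2
ee_pos: [0.3905, 0.0119, 0.2268]
eef_rot: [0.313, 0.919, 0.082, 0.225]
wrist_force: [1.3, -0.3, -2.1]
opening: 0.463
gripper_force: 30.0
```

```bash
cat >> h.py <<'E'
def inw():
    tl();s,M=st();print('-x',(M.T@[-1,0,0]).round(3),'+z',(M.T@[0,0,1]).round(3),'y',(M.T@[0,1,0]).round(3))
E
python3 -c "
from h import *
inw()"
```

```text
t 23.2 J [-0.484 -0.942  2.446  0.242  1.217 -1.434] 
P [0.3905 0.0119 0.2268] F [ 1.3 -0.3 -2.1] op 0.463 gf 30.0 
M [[-0.703, 0.538, 0.465], [0.612, 0.791, 0.01], [-0.362, 0.291, -0.885]] yaw_y 55.8
tilt 27.68 0.56
t 23.2 J [-0.484 -0.942  2.446  0.242  1.217 -1.434] 
P [0.3905 0.0119 0.2268] F [ 1.3 -0.3 -2.1] op 0.463 gf 30.0 
M [[-0.703, 0.538, 0.465], [0.612, 0.791, 0.01], [-0.362, 0.291, -0.885]] yaw_y 55.8
-x [ 0.703 -0.538 -0.465] +z [-0.362  0.291 -0.885] y [0.612 0.791 0.01 ]
```

Emit:
{"fn": "carry_out", "kwargs": {
  "commands": "0.034 -0.028 -0.022 0 0.3;0.034 -0.028 -0.022 0 0.3;0.034 -0.028 -0.021 0 0.3;0.034 -0.028 -0.020 0 0.3;0.035 -0.028 -0.019 0 0.3;0.035 -0.028 -0.018 0 0.3;0.035 -0.029 -0.016 0 0.3"
}}

```text
time: 24.08
ee_pos: [0.3241, 0.0158, 0.2358]
eef_rot: [0.32, 0.938, 0.042, 0.125]
wrist_force: [0.4, -0.7, -1.7]
opening: 0.457
gripper_force: 30.0
```

```bash
python3 -c "
from h import *
inw()"
```

```text
t 24.07 J [-0.454 -0.943  2.38   0.114  1.467 -1.365] 
P [0.3241 0.0158 0.2358] F [ 0.4 -0.7 -1.7] op 0.457 gf 30.0 
M [[-0.764, 0.59, 0.261], [0.611, 0.791, -0.002], [-0.207, 0.158, -0.965]] yaw_y 53.3
tilt 15.13 -0.09
t 24.07 J [-0.454 -0.943  2.38   0.114  1.467 -1.365] 
P [0.3241 0.0158 0.2358] F [ 0.4 -0.7 -1.7] op 0.457 gf 30.0 
M [[-0.764, 0.59, 0.261], [0.611, 0.791, -0.002], [-0.207, 0.158, -0.965]] yaw_y 53.3
-x [ 0.764 -0.59  -0.261] +z [-0.207  0.158 -0.965] y [ 0.611  0.791 -0.002]
```

Emit:
{"fn": "carry_out", "kwargs": {
  "commands": "0.038 -0.030 -0.012 0 0.3;0.038 -0.030 -0.011 0 0.3;0.038 -0.030 -0.009 0 0.3;0.039 -0.030 -0.008 0 0.3;0.039 -0.030 -0.006 0 0.3;0.039 -0.030 -0.005 0 0.3"
}}

```text
time: 24.82
ee_pos: [0.2541, 0.0509, 0.2444]
eef_rot: [0.325, 0.945, -0.004, 0.038]
wrist_force: [0.9, 0.7, -1.5]
opening: 0.46
gripper_force: 30.0
```

```bash
python3 -c "
from h import *
inw()"
```

```text
t 24.82 J [-0.265 -0.943  2.344 -0.013  1.666 -1.176] 
P [0.2541 0.0509 0.2444] F [ 0.9  0.7 -1.5] op 0.46 gf 30.0 
M [[-0.786, 0.614, 0.07], [0.613, 0.789, -0.032], [-0.075, 0.017, -0.997]] yaw_y 52.1
tilt 3.99 -1.85
t 24.82 J [-0.265 -0.943  2.344 -0.013  1.666 -1.176] 
P [0.2541 0.0509 0.2444] F [ 0.9  0.7 -1.5] op 0.46 gf 30.0 
M [[-0.786, 0.614, 0.07], [0.613, 0.789, -0.032], [-0.075, 0.017, -0.997]] yaw_y 52.1
-x [ 0.786 -0.614 -0.07 ] +z [-0.075  0.017 -0.997] y [ 0.613  0.789 -0.032]
```

Emit:
{"fn": "carry_out", "kwargs": {
  "commands": "-0.030 -0.024 0 0 0.3;-0.045 -0.035 0 0 0.3;-0.045 -0.035 0 0 0.3;-0.030 -0.024 0 0 0.3;0.03 -0.007 -0.002 0 0.3;0.048 -0.012 -0.003 0 0.3;0.048 -0.012 -0.003 0 0.3"
}}

```text
time: 25.7
ee_pos: [0.2268, -0.1017, 0.255]
eef_rot: [0.325, 0.945, -0.0, 0.015]
wrist_force: [0.2, -0.1, -1.2]
opening: 0.458
gripper_force: 30.0
```

```bash
python3 -c "
from h import *
inw()"
```

```text
t 25.7 J [-0.95  -0.943  2.321  0.017  1.738 -1.855] 
P [ 0.2268 -0.1017  0.255 ] F [ 0.2 -0.1 -1.2] op 0.458 gf 30.0 
M [[-0.788, 0.615, 0.028], [0.615, 0.788, -0.011], [-0.029, 0.009, -1.0]] yaw_y 52.0
tilt 1.62 -0.62
t 25.7 J [-0.95  -0.943  2.321  0.017  1.738 -1.855] 
P [ 0.2268 -0.1017  0.255 ] F [ 0.2 -0.1 -1.2] op 0.458 gf 30.0 
M [[-0.788, 0.615, 0.028], [0.615, 0.788, -0.011], [-0.029, 0.009, -1.0]] yaw_y 52.0
-x [ 0.788 -0.615 -0.028] +z [-0.029  0.009 -1.   ] y [ 0.615  0.788 -0.011]
```

One more small push, then on to the tray.

Emit:
{"fn": "carry_out", "kwargs": {
  "commands": "0.045 -0.011 0 0 0.3;0 0 0 0 0.3"
}}

```text
time: 25.95
ee_pos: [0.219, -0.0984, 0.2588]
eef_rot: [0.324, 0.946, -0.001, 0.003]
wrist_force: [-0.3, 1.1, -2.1]
opening: 0.46
gripper_force: 30.0
```

```bash
python3 -c "
from h import *
inw();to([.461,-.320,.20])"
```

```text
t 25.95 J [-9.480e-01 -9.440e-01  2.314e+00  2.000e-03  1.766e+00 -1.858e+00] 
P [ 0.219  -0.0984  0.2588] F [-0.3  1.1 -2.1] op 0.46 gf 30.0 
M [[-0.79, 0.613, 0.005], [0.613, 0.79, -0.003], [-0.006, 0.001, -1.0]] yaw_y 52.2
tilt 0.28 -0.18
t 25.95 J [-9.480e-01 -9.440e-01  2.314e+00  2.000e-03  1.766e+00 -1.858e+00] 
P [ 0.219  -0.0984  0.2588] F [-0.3  1.1 -2.1] op 0.46 gf 30.0 
M [[-0.79, 0.613, 0.005], [0.613, 0.79, -0.003], [-0.006, 0.001, -1.0]] yaw_y 52.2
-x [ 0.79  -0.613 -0.005] +z [-0.006  0.001 -1.   ] y [ 0.613  0.79  -0.003]
t 25.95 J [-9.480e-01 -9.440e-01  2.314e+00  2.000e-03  1.766e+00 -1.858e+00] 
P [ 0.219  -0.0984  0.2588] F [-0.3  1.1 -2.1] op 0.46 gf 30.0 
M [[-0.79, 0.613, 0.005], [0.613, 0.79, -0.003], [-0.006, 0.001, -1.0]] yaw_y 52.2
shift [-0.3267 -0.0266  0.0607]
```

Emit:
{"fn": "carry_out", "kwargs": {
  "commands": "-0.03 -0.002 0 0 0.3;-0.05 -0.004 0 0 0.3;-0.058 -0.005 0.01 0 0.3;-0.058 -0.005 0.015 0 0.3;-0.058 -0.005 0.018 0 0.3;-0.05 -0.004 0.018 0 0.3;-0.022 -0.002 0 0 0.3;0 0 0 0 0.3"
}}

```text
time: 26.95
ee_pos: [0.4607, -0.3203, 0.1976]
eef_rot: [0.324, 0.946, 0.0, 0.002]
wrist_force: [-0.2, 0.9, -1.7]
opening: 0.459
gripper_force: 30.0
```

```bash
python3 -c "
from h import *
tl();to([.461,-.320,.07]);snap('side','s8');s,M=st();p=s['ee_pos']
print(proj('s8',[p+[0,0,-.053],[.461,-.32,.004]]))
u,v=proj('s8',[p+[0,0,-.053]])[0].astype(int)
print(u,v);b=cv2.resize(cv2.imread('pics/s8.png')[v-70:v+80,u-70:u+70],None,fx=4,fy=4,interpolation=3);cv2.imwrite('pics/c8.png',b)"
```

```text
t 26.95 J [-0.824  0.133  1.66   0.002  1.346 -1.735] 
P [ 0.4607 -0.3203  0.1976] F [-0.2  0.9 -1.7] op 0.459 gf 30.0 
M [[-0.79, 0.614, 0.004], [0.614, 0.79, -0.001], [-0.004, 0.001, -1.0]] yaw_y 52.1
tilt 0.21 -0.06
t 26.95 J [-0.824  0.133  1.66   0.002  1.346 -1.735] 
P [ 0.4607 -0.3203  0.1976] F [-0.2  0.9 -1.7] op 0.459 gf 30.0 
M [[-0.79, 0.614, 0.004], [0.614, 0.79, -0.001], [-0.004, 0.001, -1.0]] yaw_y 52.1
shift [0.0003 0.0002 0.1276]
t 27.0 J [-0.824  0.13   1.662  0.002  1.347 -1.735] 
P [ 0.46   -0.3196  0.198 ] F [-0.1  0.  -1.4] op 0.46 gf 30.0 
M [[-0.79, 0.614, 0.004], [0.614, 0.79, -0.001], [-0.003, 0.001, -1.0]] yaw_y 52.2
[[350.19056244 280.92489077]
 [347.30366073 319.48903341]]
350 280
```

View pics/c8.png

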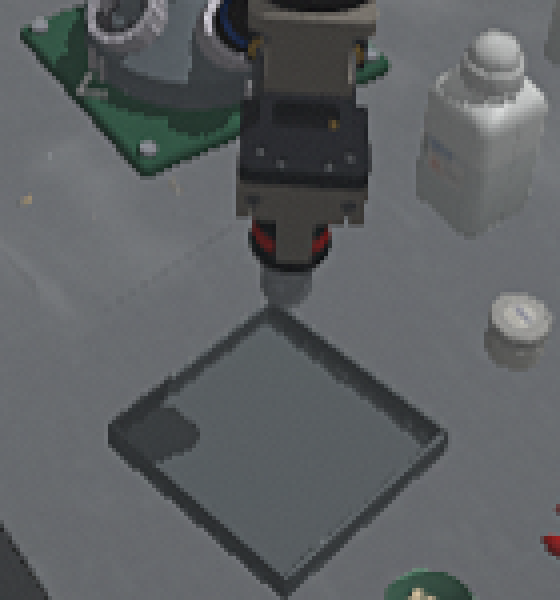

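The side crop shows the head hanging upright with its foot at (285,303), within 2 mm of prediction, and the tray centre at (278,440) directly below. The bottle and pot are untouched. Lowering now.

Emit:
{"fn": "carry_out", "kwargs": {
  "commands": "0 0 0.025 0 0.3;0 0 0.035 0 0.3;0 0 0.035 0 0.3;0 0 0.02 0 0.3;0 0 0.01 0 0.3;0 0 0.004 0 0.3;0 0 0.002 0 0.3;0 0 0 0 0.3"
}}

```text
time: 28.0
ee_pos: [0.4604, -0.3204, 0.0679]
eef_rot: [0.325, 0.946, -0.0, 0.003]
wrist_force: [0.3, 0.2, -2.0]
opening: 0.463
gripper_force: 30.0
```

Emit:
{"fn": "carry_out", "kwargs": {
  "commands": "0 0 0.0015 0 0.3;0 0 0.0015 0 0.3;0 0 0 0 0.3"
}}

```text
time: 28.38
ee_pos: [0.4599, -0.32, 0.064]
eef_rot: [0.325, 0.946, 0.0, 0.002]
wrist_force: [-0.3, 0.6, -2.2]
opening: 0.459
gripper_force: 30.0
```

Emit:
{"fn": "carry_out", "kwargs": {
  "commands": "0 0 0.0015 0 0.3;0 0 0.001 0 0.3;0 0 0 0 0.3"
}}

```text
time: 28.75
ee_pos: [0.46, -0.32, 0.0615]
eef_rot: [0.325, 0.946, 0.0, 0.002]
wrist_force: [-0.0, -0.5, -3.2]
opening: 0.457
gripper_force: 30.0
```

Emit:
{"fn": "carry_out", "kwargs": {
  "commands": "0 0 0.001 0 0.3;0 0 0.001 0 0.3;0 0 0 0 0.3"
}}

```text
time: 29.12
ee_pos: [0.46, -0.32, 0.0595]
eef_rot: [0.325, 0.946, 0.0, 0.002]
wrist_force: [-0.6, -0.0, -1.6]
opening: 0.456
gripper_force: 30.0
```

Emit:
{"fn": "carry_out", "kwargs": {
  "commands": "0 0 0.001 0 0.3;0 0 0.001 0 0.3;0 0 0 0 0.3"
}}

```text
time: 29.5
ee_pos: [0.4601, -0.3201, 0.0579]
eef_rot: [0.325, 0.946, 0.0, 0.002]
wrist_force: [-0.8, 0.6, 0.6]
opening: 0.46
gripper_force: 30.0
```

Emit:
{"fn": "carry_out", "kwargs": {
  "commands": "0 0 0.001 0 0.3;0 0 0 0 0.3"
}}

```text
time: 29.75
ee_pos: [0.4603, -0.3203, 0.0578]
eef_rot: [0.325, 0.946, -0.0, 0.002]
wrist_force: [-2.4, 2.1, 7.2]
opening: 0.458
gripper_force: 30.0
```

Emit:
{"fn": "carry_out", "kwargs": {
  "commands": "0 0 -0.0005 0 0.5;0 0 0 0 0.6;0 0 0 0 0.75;0 0 0 0 0.75;0 0 0 0 0.75"
}}

```text
time: 30.38
ee_pos: [0.46, -0.3201, 0.057]
eef_rot: [0.325, 0.946, 0.0, 0.002]
wrist_force: [-0.7, 1.4, -0.1]
opening: 0.753
gripper_force: 0.0
```

Emit:
{"fn": "carry_out", "kwargs": {
  "commands": "0 0 -0.01 0 0.75;0 0 -0.02 0 0.75;0 0 -0.04 0 0.75;0 0 -0.05 0 0.75;0 0 -0.05 0 0.75;0 0 -0.03 0 0.75;0 0 0 0 0.75"
}}

```text
time: 31.25
ee_pos: [0.4605, -0.3211, 0.2609]
eef_rot: [0.325, 0.946, -0.002, 0.005]
wrist_force: [0.4, 0.2, -1.1]
opening: 0.752
gripper_force: 0.0
```

```bash
python3 -c "
from h import *
tl();snap('wrist','w9');snap('side','s9')
b=cv2.resize(cv2.imread('pics/s9.png')[150:370,280:450],None,fx=2.6,fy=2.6,interpolation=3);cv2.imwrite('pics/c9.png',b)
print((proj('s9',[[.46,-.32,.108],[.46,-.32,.004]])-[280,150])*2.6)"
```

```text
t 31.25 J [-0.825  0.086  1.584  0.002  1.46  -1.735] 
P [ 0.4605 -0.3211  0.2609] F [ 0.4  0.2 -1.1] op 0.752 gf 0.0 
M [[-0.789, 0.614, 0.008], [0.614, 0.789, -0.006], [-0.011, 0.0, -1.0]] yaw_y 52.1
tilt 0.49 -0.36
[[180.32792489 368.69937624]
 [174.13859865 441.1318963 ]]
```

View pics/c9.png

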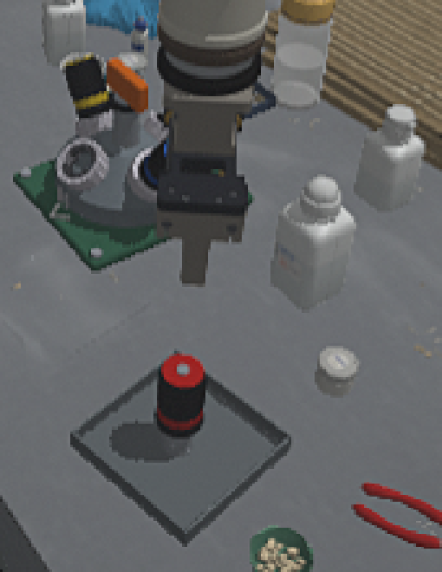

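The red head stands upright at the tray's middle, its top at (183,370) against a predicted (180,369). The empty socket at (82,165) is still at the front over the arrow, and the bottle and pot are undisturbed.

```bash
python3 -c "
from station import bot
print(bot.sign_off())"
```

```text
the job is handed in; nothing more can be done
None
```

The job is handed in at about 31 s: the red head stands upright in the middle of the tray, the empty socket is at the front over the arrow, and the bottle and pot look undisturbed in the last picture (the card box was out of frame); sign-off gave no verdict.

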